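Drop a tube plug through the spring flap

ROBOT

A 7-joint arm with a two-finger parallel gripper is mounted at the origin on the work surface. World frame = base frame: x ahead of the robot, y to its left, z up, the work surface at z = 0. Lengths are in m, angles in rad, forces in N, time in s.
With the tool pointing down it reaches from about 0.425 to 0.875 m from the base axis. Payload 4.7 kg.
Tool frame: the origin (TCP) lies between the finger pads; the fingertips stand 14 mm ahead of it and the grasp point (between the pads) lies 5 mm behind it; z points along the fingers, y is the line along which they close (so a half turn about z gives the same grasp; the last joint's range is limited). The gripper opens to 87 mm and grips with 3 to 60 N. Pads are 19 mm wide; open, the fingers measure 117 mm over their backs; the gripper's body (75 mm by 190 mm) begins 51 mm behind the grasp point.
Start: joints at [-1.298, 0.321, -0.07, 1.45, 0.023, 1.371, -0.057], TCP at [0.166, 0.628, 0.237] pointing down, gripper open.
Joint ranges: [-2.86, 2.86], [-0.3, 2.09], [-1.38, 1.24], [0.06, 2.45], [-1.56, 4.7], [0.09, 2.05], [-2.69, 2.69]. Speed limits (rad/s): [2.57, 2.57, 3.14, 3.14, 3.14, 3.14, 3.14].

INTERFACE

Orientations are given as a rotation vector (axis times angle).
In Python, from bench import get_state, get_image, camera_params, close_job gives the robot as it stands. The module is installed in compiled form; this text tells all that it offers.
- The arm moves only by the tool arm_command, never from a script. Its argument "motion" is a list of rows, each a list of 5 numbers: the finger opening in mm, from 0 to 87, then the shift along the tool's x, y, z in mm, then the turn about the tool's z in degrees. In form: [[gripper, x, y, z, spin], ...]. A call has 1 to 5 rows; each row is the pose to reach, as a shift and turn from the pose commanded when the call began, along the tool's axes at that moment; what a row does not reach only later rows make up. A row lasts 1/12 s, in which the tool goes at most 41.7 mm and 7.16 degrees, less where a joint would pass 70% of its speed; a pose out of reach is approached as far as the arm can. A call with a gripper value outside its range is refused whole. The fingers move at their own pace and stop on an object; "newtons" is the grip in N (left out, the last holds). Time passes only in rows, so rows that repeat a pose let the fingers close. It gives the time, the measured TCP pose, the force, the opening and the grip force at its end, in the units of the state.
- get_state(): the state, without advancing time (a new reading comes with each control period).
- get_image(name): name is "side" or "top"; returns (picture, depth): 420x560x3 uint8, red, green, blue; 420x560 float32, m along the optical axis (not along the pixel's ray), 0 where there is no reading.
- camera_params(name): a dict with "intrinsics" (3x3 intrinsics, pixels), "extrinsics" (4x4, takes a point from camera to world coordinates). Camera axes: x right, y down, z forward; pixel columns grow to the right and rows downward; lengths in m; the calibration is good to about 2 mm. A picture is of the moment at which its call begins. camera_params takes no time and is no camera call.
- close_job(): hands the job in; it is judged then, once.
The state is a dict: "time": time; "joint_positions": joint angles; "qd": joint speeds; "joint_torque": joint torques, N m; "position": TCP position; "tool_rot": TCP orientation; "ft_force": force on the tool from outside, world axes, zero at the start; "torque": the same for the moment, N m; "grip_width": opening from 0.0 (shut) to 1.0 (fully open); "grip_force": force on a finger pad.
Only numpy, scipy, OpenCV 4.12 (cv2) and the standard library are available. Lean on these libraries where they do the work, as an engineer would, in place of code of your own. Each camera call takes 0.05 s, during which the arm holds its last target. There are 200 camera calls.

TASK

The small black tube plug on the raised deck of the wooden return box belongs in the bin behind the box's spring flap. Push the flap open with one finger and, while that finger keeps it open, push the plug with the other finger along the deck and over its edge so that it drops into the bin; then take the hand away so that the flap shuts. Do not pick the plug up, do not push the flap with the plug, and leave everything else on the bench, the spool on the deck included, where it is.

Things in the scene. Friction and masses are not known exactly. Their poses are not given: they have to be found in the camera images.
- dropbox: Wooden return box fixed to the bench. Origin at bench height under the far edge of its deck; x points along the push, from deck to bin, y to the left of the push, z up. In this frame, in mm: the deck is a solid flat shelf 80 high, x -160 to 0, y -65 to 151. A fence 12 thick and 115 high runs along the right from x -160 to 160, inner face at y = -65.
- deck_edge (a point): Point on the far edge of the deck, at its surface, 80 mm straight above the origin of the box; same axes. No wall on the deck's left: the left part (y above 60 mm) is an open ledge.
- bin_mid (a point): Middle of the bin's cork floor, at box x 80, y -2, height 8 mm; same axes as the box. The bin is open at the top and begins at the deck's edge: box x 0 to 160, y -65 to 61 mm. Its left wall is 12 mm thick and 115 mm high, its back wall 12 mm thick and 100 mm high.
- flap (a joint): Angle of the flap in rad: 0 shut, 1.57 wide open (stop at 1.6). An upright aluminium plate 4 mm thick across the end of the deck (box x 2 to 6 mm, height 84 to 120 mm), hinged on an upright pin at its left and reaching right to within 6 mm of the fence. It swings only away from the deck, over the bin, about the pin. A spring shuts it: 0.07 N m when shut, 0.2 N m at 1.5 rad.
- flap_hinge (a point): Foot of the flap's upright hinge pin (8 mm thick, 40 mm high), at box x 4, y 56, height 80 mm; turns with the flap.
- flap_edge (a point): Middle of the flap's free upright edge, 115 mm from the hinge pin, 102 mm above the bench. The flap's top is free: a finger pointing down can push it and move on over the bin.
- plug_mid (a point): Centre, half-way up, of the plug to be pushed: a black plastic disc 50 mm in diameter and 26 mm high with a thin grey ring drawn on top, lying flat on the deck before the flap, its side 10 to 24 mm from the fence. About 60 g, slides easily.
- plug: The same plug; origin at the centre of its underside.
- spool: Bystander: wooden thread spool 32 mm in diameter, 40 mm high, standing on the left ledge of the deck; origin at its underside.
- weight: Bystander: round steel pattern weight, 64 mm in diameter, 50 mm high with its knob, on the bench to the right of the box; origin at its underside.
- big_plug: Bystander: larger black tube plug, 72 mm in diameter, 30 mm high, on the bench to the left of the box; origin at its underside.
- core: Bystander: cardboard tube end 60 mm in diameter, 100 mm high, standing on the bench at the right; origin at its underside.
- wax: Bystander: amber wax jar 70 mm in diameter, 50 mm high, on the bench at the left; origin at its underside.
- mallet: Bystander: hammer lying on the bench at the right; origin at its underside.
- rule: Bystander: steel rule 300 x 30 x 4 mm lying on the bench at the left; origin at its underside.

How it is judged:
By the outcome, as a careful person would: the job done as asked, in the order asked, and still so for the second after the job is handed in, with the robot touching nothing.
It also fails if it takes over 48 s, if anything falls off the work surface, if the arm or the gripper's body presses on something with over 40 N, if the wrist force passes 120 N, or if a joint passes its speed limit or range.

## Working session

There is one attempt and no reset: what is moved stays moved. The work goes in short steps, Python scripts to look and compute and a tool call to move; the robot and the scene stay as the last step left them, time stands still between calls to the robot, and variables do not carry over. Pictures are saved under pics/ and viewed, at most 10 in all, crops included, and the job is handed in when it is done.

Besides the shell and the picture viewer there is one more tool, called after "Request:" by a JSON object that holds its "name" and its "arguments", one argument or row to a line. arm_command: Moves the arm, as the interface text tells. Its arguments: {"type":"object","properties":{"motion":{"type":"array"},"newtons":{"type":"number"}},"required":["motion"]}

```bash
mkdir -p pics; python3 - <<'E'
from bench import *
import cv2,numpy as np
for n in("top","side"):
    p,d=get_image(n);cv2.imwrite(f"pics/{n}0.png",p[:,:,::-1]);np.savez(f"{n}0.npz",p=p,d=d)
    c=camera_params(n);print(np.round(c["intrinsics"],1).tolist(),np.round(c["extrinsics"],3).tolist())
s=get_state();print(s["time"],s["position"],s["tool_rot"])
E
```

```text
[[379.4, 0.0, 276.5], [0.0, 379.4, 208.9], [0.0, 0.0, 1.0]] [[0.002, -0.994, 0.109, 0.454], [-1.0, 0.001, 0.031, -0.044], [-0.031, -0.109, -0.994, 1.315], [0.0, 0.0, 0.0, 1.0]]
[[424.6, 0.0, 276.5], [0.0, 424.6, 215.4], [0.0, 0.0, 1.0]] [[-0.97, -0.126, 0.207, 0.348], [-0.242, 0.475, -0.846, 0.934], [0.009, -0.871, -0.491, 0.679], [0.0, 0.0, 0.0, 1.0]]
0.1 [0.16629532 0.6279054  0.23558809] [-4.05287064e-01 -3.11525203e+00  2.60557200e-03]
```

View pics/top0.png

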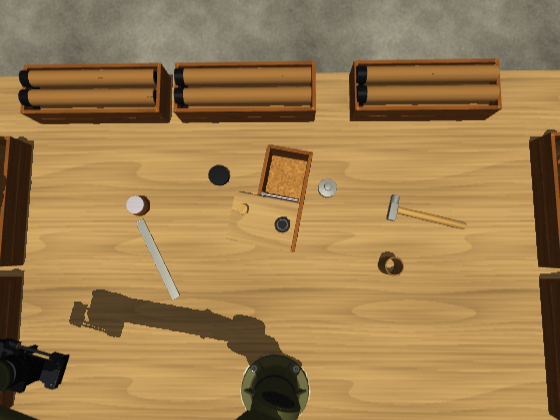

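View pics/side0.png

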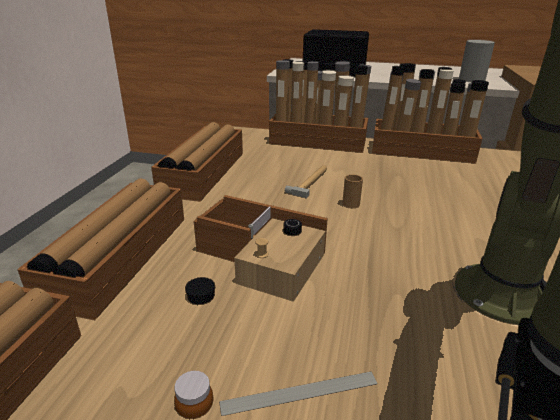

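The top view shows the box around (272,200), with the plug at (282,225), the spool at (241,208) and the flap from about (262,193) to (298,201). The push direction is up in the picture. I'll enlarge it and make a height map.

```bash
cat > h.py <<'E'
import numpy as np,cv2
from bench import *
def cloud(n,d):
    c=camera_params(n);K=c["intrinsics"];T=c["extrinsics"]
    v,u=np.mgrid[:420,:560]
    r=np.stack([(u-K[0,2])/K[0,0],(v-K[1,2])/K[1,1],np.ones(u.shape)],-1)
    return (r*d[...,None])@T[:3,:3].T+T[:3,3]
def ray(n,uv,z):
    c=camera_params(n);K=c["intrinsics"];T=c["extrinsics"]
    r=T[:3,:3]@np.array([(uv[0]-K[0,2])/K[0,0],(uv[1]-K[1,2])/K[1,1],1]);o=T[:3,3]
    return (o+r*(z-o[2])/r[2])
E
python3 - <<'E'
from h import *
f=np.load("top0.npz");P=cloud("top",f["d"]);Z=P[...,2]
sl=np.s_[140:260,220:340]
a=cv2.resize(f["p"][sl][:,:,::-1],None,fx=5,fy=5,interpolation=cv2.INTER_CUBIC)
cv2.imwrite("pics/c1.png",a)
z=Z[sl];print("medians bench",np.median(Z[300:330,300:400]))
hm=cv2.resize(np.clip(z*1000*2,0,255).astype(np.uint8),None,fx=5,fy=5,interpolation=cv2.INTER_NEAREST)
# deck
m=(abs(Z-.08)<.004);m[:140]=0;m[260:]=0;m[:,:220]=0;m[:,340:]=0
c=max(cv2.findContours(m.astype(np.uint8),0,2)[0],key=cv2.contourArea);print("deck",m.sum(),cv2.minAreaRect(c))
m2=(abs(Z-.115)<.006);m2[:140]=0;m2[260:]=0;m2[:,:285]=0;m2[:,340:]=0
q=P[m2][:,:2];print("fence",len(q));
vx=cv2.fitLine(q.astype(np.float32),cv2.DIST_HUBER,0,.001,.001).ravel();print(vx)
cv2.imwrite("pics/h1.png",cv2.applyColorMap(hm,cv2.COLORMAP_JET))
E
```

```text
medians bench -0.00034872647635875165
deck 2701 ((262.1800537109375, 219.9864501953125), (66.15928649902344, 49.817405700683594), 10.954063415527344)
fence 401
[ 0.9806946  -0.1955458   0.5936997  -0.08259314]
```

View pics/c1.png

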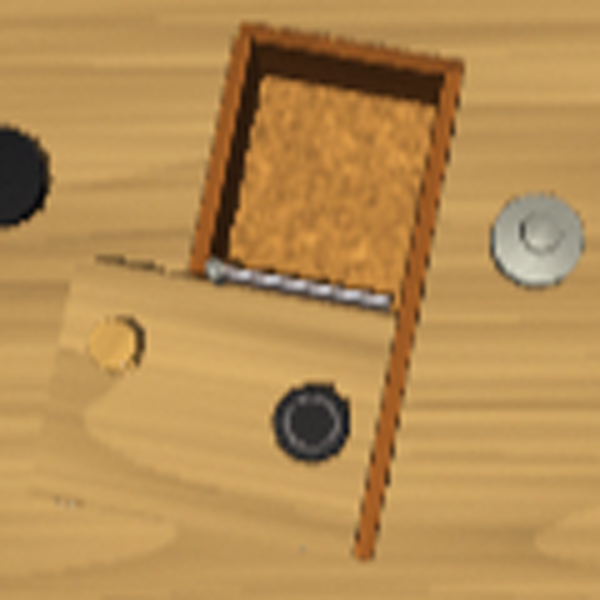

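View pics/h1.png

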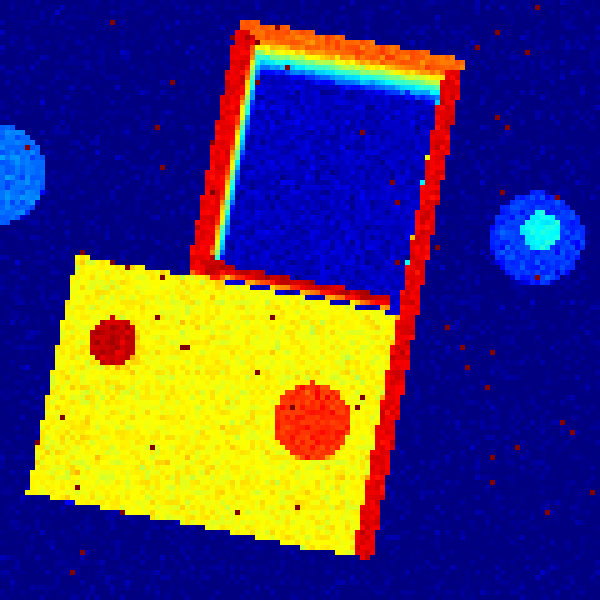

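The height map is clean, showing the yellow deck, red fence and flap, and orange plug, so I can fit poses from it.

```bash
cat >> h.py <<'E'
def R2(a): return np.array([[np.cos(a),-np.sin(a)],[np.sin(a),np.cos(a)]])
def tool():
    s=get_state();R=cv2.Rodrigues(np.array(s["tool_rot"],float))[0]
    return s,np.array(s["position"]),R
E
python3 - <<'E'
from h import *
f=np.load("top0.npz");P=cloud("top",f["d"]);Z=P[...,2]
W=np.zeros(Z.shape,bool);W[140:260,220:340]=1
M=lambda lo,hi:cv2.morphologyEx((W&(Z>lo)&(Z<hi)).astype(np.uint8),cv2.MORPH_OPEN,np.ones((2,2)))>0
fm=M(.110,.1195);n,l,st,ce=cv2.connectedComponentsWithStats(fm.astype(np.uint8))
yaw=np.arctan2(-.1955,.9807)
for _ in range(3):
    q=P[...,:2][fm&(np.mgrid[:420,:560][1]>285)]@R2(yaw)   # box-aligned coords
    med=np.median(q[:,1]);k=abs(q[:,1]-med)<.009;q=q[k]
    yaw+=np.polyfit(q[:,0],q[:,1],1)[0]
print("yaw",np.degrees(yaw),"fence x",q[:,0].min(),q[:,0].max(),"y",q[:,1].min(),q[:,1].max(),q[:,1].mean())
dq=P[...,:2][M(.075,.085)]@R2(yaw)
print("deck x",np.percentile(dq[:,0],[.2,1,99,99.8]),"y",np.percentile(dq[:,1],[.2,1,99,99.8]))
oy=q[:,1].mean()+.071; oy2=np.percentile(dq[:,1],99.5)-.151
ox=(q[:,0].min()+q[:,0].max())/2; ox2=np.percentile(dq[:,0],[.5,99.5]).mean()+.08
print("oy",oy,oy2,"ox",ox,ox2)
ox=(ox+ox2)/2;oy=(oy+oy2)/2
O=R2(yaw)@[ox,oy];np.savez("box.npz",O=O,yaw=yaw);print("origin",O)
for nm,lo,hi in(("plug",.101,.1095),("spool",.1165,.125)):
    n,l,st,ce=cv2.connectedComponentsWithStats(M(lo,hi).astype(np.uint8))
    for i in range(1,n):
        if st[i,4]>40:
            p=P[...,:2][l==i].mean(0);b=((p-O)@R2(yaw))*1000;print(nm,st[i],np.round(p,4),"box",np.round(b,1))
fl=P[...,:2][M(.1165,.125)];b=(fl-O)@R2(yaw)*1000;k=(b[:,0]>-15)&(b[:,0]<20)&(b[:,1]<50);print("flap x",b[k,0].mean(),b[k,1].min())
s,p,R=tool();print(s["grip_width"],s["ft_force"],R.round(3).tolist())
E
```

```text
yaw -10.955933884107454 fence x 0.45564918579165203 0.8000630752272316 y 0.019260478365351413 0.03390151830545378 0.02716054008078306
deck x [0.45256861 0.45372884 0.61020316 0.61210611] y [0.03395199 0.03550846 0.2471127  0.24888985]
oy 0.09816054008078305 0.09706930802440672 ox 0.6278561305094419 0.6122365162920783
origin [ 0.62729724 -0.02200651]
plug [276 218  15  15 147] [ 0.5347 -0.0281] box [-89.7 -23.6]
spool [239 205   9   9  53] [0.5874 0.1003] box [-62.4 112.5]
flap x -2.773394747369789 -42.675820141590265
0.9964623575583204 [ 0.75899155 -0.5291149  -0.32166549] [[-0.967, 0.256, -0.0], [0.256, 0.967, -0.002], [-0.0, -0.002, -1.0]]
```

Request:
{"name": "arm_command", "arguments": {
  "motion": [
    [87, -28, -28, 0, 4],
    [87, -56, -56, 0, 8],
    [87, -84, -84, 0, 12],
    [87, -112, -112, 0, 16],
    [87, -140, -140, 0, 20]
  ]
}}

```text
time: 0.52
position: [0.2665, 0.4552, 0.236]
tool_rot: [-0.945, -2.996, 0.001]
ft_force: [0.7, 0.4, -0.3]
grip_width: 0.998
grip_force: 0.0
```

```bash
cat > go.py <<'E'
import sys
from h import *
# usage: go.py boxx boxy(mm) z(mm) alpha(deg): needed shift in tool axes
yaw=np.radians(-10.96);O=np.array([.6199,-.0206])
s,p,R=tool();b=(p[:2]-O)@R2(yaw)*1000;al=np.degrees(np.arctan2(R[1,1],R[0,1])-yaw)
print("t",round(s["time"],2),"box",b.round(1),"z",round(p[2]*1000,1),"alpha",round(al,2),"F",np.round(s["ft_force"],1))
if len(sys.argv)>4:
    x,y,z,a=map(float,sys.argv[1:5])
    t=np.r_[O+R2(yaw)@[x/1000,y/1000],z/1000]
    print("shift",((t-p)@R*1000).round(1),"spin",round(al-a,2))
E
python3 go.py -69.7 -17.2 237 15
```

```text
t 0.52 box [-437.5  399.9] z 236.0 alpha 65.94 F [ 0.7  0.4 -0.3]
shift [-505.8 -231.    -0.8] spin 50.94
```

Request:
{"name": "arm_command", "arguments": {
  "motion": [
    [87, -36, -16, 0, 4],
    [87, -72, -32, 0, 8],
    [87, -108, -48, 0, 12],
    [87, -144, -64, 0, 16],
    [87, -180, -80, 0, 20]
  ]
}}

```text
time: 0.93
position: [0.3684, 0.2867, 0.2363]
tool_rot: [-1.451, -2.786, 0.0]
ft_force: [1.2, -0.0, -0.0]
grip_width: 1.003
grip_force: 0.0
```

```bash
python3 go.py -69.7 -17.2 237 15
```

```text
t 0.93 box [-305.4  253.9] z 236.3 alpha 45.94 F [ 1.2 -0.  -0. ]
shift [-357.9  -31.    -0.7] spin 30.94
```

Request:
{"name": "arm_command", "arguments": {
  "motion": [
    [87, -38, -3, 0, 4],
    [87, -76, -6, 0, 8],
    [87, -114, -9, 0, 12],
    [87, -152, -12, 0, 16],
    [87, -190, -16, 0, 20]
  ]
}}

```text
time: 1.35
position: [0.4647, 0.1224, 0.2364]
tool_rot: [-1.913, -2.492, -0.0]
ft_force: [0.4, 0.6, -1.3]
grip_width: 1.001
grip_force: 0.0
```

```bash
python3 go.py -69.7 -17.2 237 15
```

```text
t 1.35 box [-179.5  110.9] z 236.4 alpha 25.94 F [ 0.4  0.6 -1.3]
shift [-163.2   42.7   -0.6] spin 10.94
```

Request:
{"name": "arm_command", "arguments": {
  "motion": [
    [87, -38, 10, 0, 3],
    [87, -76, 20, 0, 6],
    [87, -114, 30, 0, 9],
    [87, -148, 39, 0, 11],
    [87, -163, 43, 0, 11]
  ]
}}

```text
time: 1.77
position: [0.5496, -0.0276, 0.2365]
tool_rot: [2.146, 2.291, -0.002]
ft_force: [-0.4, 0.1, 0.4]
grip_width: 0.999
grip_force: 0.0
```

Request:
{"name": "arm_command", "arguments": {
  "motion": [
    [87, 0, 0, 30, 0],
    [87, 0, 0, 60, 0],
    [87, 0, 0, 82, 0],
    [87, 0, 0, 82, 0]
  ]
}}

```text
time: 2.1
position: [0.5448, -0.0219, 0.1496]
tool_rot: [-2.136, -2.296, 0.011]
ft_force: [-1.8, -0.4, -1.2]
grip_width: 0.998
grip_force: 0.0
```

```bash
python3 go.py -69.7 -17.2 102 15; python3 - <<'E'
from h import *
a,d=get_image("top");b,e=get_image("side")
np.savez("t2.npz",p=a,d=d)
z=lambda p,r:cv2.resize(p[r][:,:,::-1],(390,390),interpolation=cv2.INTER_CUBIC)
cv2.imwrite("pics/v2.png",np.hstack([z(a,np.s_[140:260,220:340]),z(b,np.s_[170:310,190:330])]))
E
```

```text
t 2.1 box [-73.5 -15.6] z 149.6 alpha 15.11 F [-1.8 -0.4 -1.2]
shift [-2.5  3.7 47.6] spin 0.11
```

View pics/v2.png

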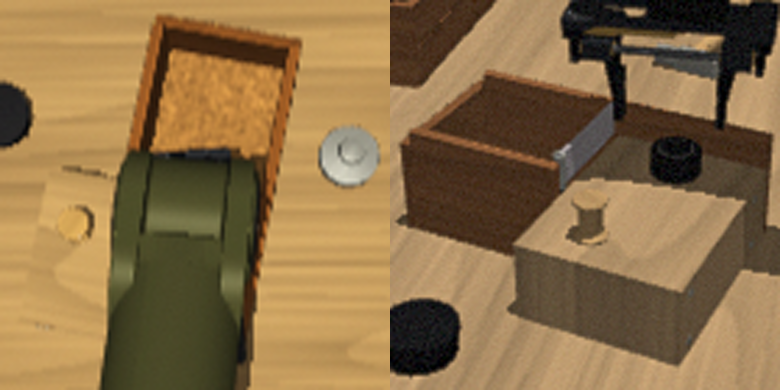

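The side view shows the fingers hovering at crop (618,118) and (722,128), ahead of and behind the plug at (676,160). The flap is still shut. I'll let the arm settle and then go down.

Request:
{"name": "arm_command", "arguments": {
  "motion": [
    [87, 0, 0, 0, 0],
    [87, 0, 0, 0, 0],
    [87, 0, 0, 0, 0]
  ]
}}

```text
time: 2.45
position: [0.5495, -0.0217, 0.1562]
tool_rot: [2.138, 2.3, 0.004]
ft_force: [-0.6, -0.2, -0.4]
grip_width: 0.995
grip_force: 0.0
```

```bash
python3 go.py -69.7 -17.2 102 15
```

```text
t 2.45 box [-68.9 -14.5] z 156.2 alpha 15.14 F [-0.6 -0.2 -0.4]
shift [-2.4 -1.7 54.2] spin 0.14
```

Request:
{"name": "arm_command", "arguments": {
  "motion": [
    [87, -2, -2, 10, 0],
    [87, -2, -2, 20, 0],
    [87, -2, -2, 30, 0],
    [87, -2, -2, 38, 0],
    [87, -2, -2, 38, 0]
  ]
}}

```text
time: 2.87
position: [0.5449, -0.0239, 0.1139]
tool_rot: [-2.137, -2.299, 0.005]
ft_force: [-0.2, 0.8, -0.1]
grip_width: 1.0
grip_force: 0.0
```

Request:
{"name": "arm_command", "arguments": {
  "motion": [
    [87, 0, 0, 5, 0],
    [87, 0, 0, 10, 0],
    [87, 0, 0, 14, 0],
    [87, 0, 0, 14, 0],
    [87, 0, 0, 14, 0]
  ]
}}

```text
time: 3.28
position: [0.5466, -0.024, 0.1024]
tool_rot: [-2.139, -2.301, 0.0]
ft_force: [-0.2, 0.1, 0.2]
grip_width: 0.996
grip_force: 0.0
```

```bash
python3 go.py -69.7 -17.2 102 15; python3 - <<'E'
from h import *
b,e=get_image("side")
cv2.imwrite("pics/v3.png",cv2.resize(b[170:300,200:340][:,:,::-1],None,fx=4.5,fy=4.5,interpolation=cv2.INTER_CUBIC))
E
```

```text
t 3.28 box [-71.3 -17.3] z 102.4 alpha 15.13 F [-0.2  0.1  0.2]
shift [-0.3  1.6  0.4] spin 0.13
```

View pics/v3.png

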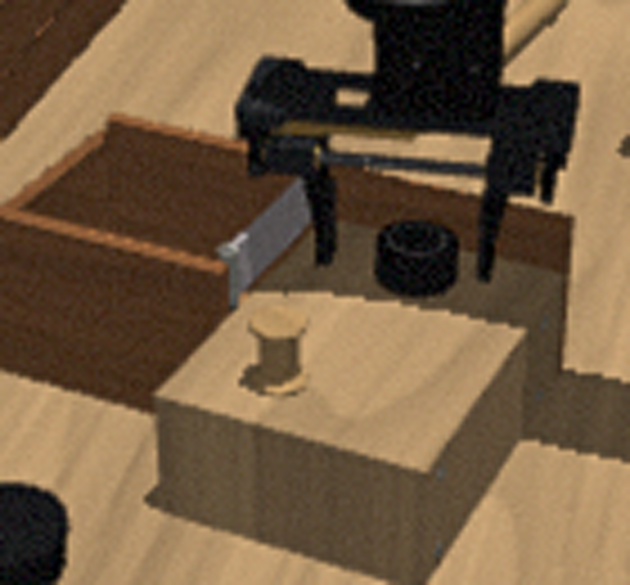

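The side view shows the front finger at (325,255) in front of the shut flap, and the rear finger at (487,275) behind the plug at (417,258). Next is a slow push.

Request:
{"name": "arm_command", "arguments": {
  "motion": [
    [87, 0, 5, 0, 0],
    [87, -1, 10, 0, 0],
    [87, -2, 15, 0, 0],
    [87, -3, 20, 0, 0],
    [87, -4, 25, 0, 0]
  ]
}}

```text
time: 3.75
position: [0.5722, -0.0263, 0.1025]
tool_rot: [-2.139, -2.3, 0.001]
ft_force: [-2.0, -0.7, 1.1]
grip_width: 1.005
grip_force: 1.0
```

Request:
{"name": "arm_command", "arguments": {
  "motion": [
    [87, -1, 5, 0, 0],
    [87, -2, 10, 0, 0],
    [87, -2, 15, 0, 0],
    [87, -3, 20, 0, 0],
    [87, -4, 25, 0, 0]
  ]
}}

```text
time: 4.17
position: [0.597, -0.0277, 0.1022]
tool_rot: [-2.137, -2.3, 0.001]
ft_force: [-3.5, 1.0, 1.7]
grip_width: 0.998
grip_force: 1.5
```

```bash
python3 go.py -69.7 -17.2 102 15; python3 - <<'E'
from h import *
b,e=get_image("side")
cv2.imwrite("pics/v4.png",cv2.resize(b[170:300,200:340][:,:,::-1],None,fx=4.5,fy=4.5,interpolation=cv2.INTER_CUBIC))
E
```

```text
t 4.17 box [-21.1 -11.4] z 102.2 alpha 15.17 F [-3.5  1.   1.7]
shift [  7.1 -48.4   0.3] spin 0.17
```

View pics/v4.png

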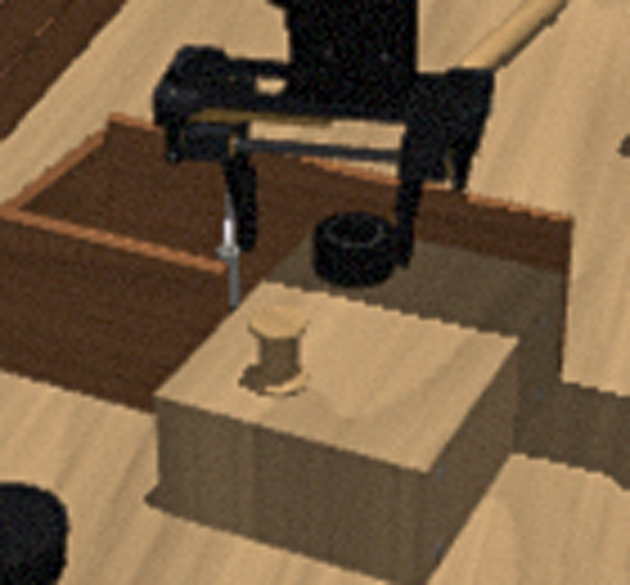

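The front finger at (245,240) holds the flap part open, and the rear finger at (405,250) is pushing the plug, which is at (353,250). I'll keep going.

Request:
{"name": "arm_command", "arguments": {
  "motion": [
    [87, -1, 5, 0, 0],
    [87, -2, 10, 0, 0],
    [87, -2, 15, 0, 0],
    [87, -3, 20, 0, 0],
    [87, -4, 25, 0, 0]
  ]
}}

```text
time: 4.63
position: [0.6228, -0.0308, 0.1025]
tool_rot: [2.139, 2.301, -0.0]
ft_force: [-3.0, -0.3, 0.4]
grip_width: 1.0
grip_force: 1.3
```

Request:
{"name": "arm_command", "arguments": {
  "motion": [
    [87, -1, 4, 0, 0],
    [87, -1, 8, 0, 0],
    [87, -2, 12, 0, 0],
    [87, -2, 16, 0, 0],
    [87, -3, 20, 0, 0]
  ]
}}

```text
time: 5.05
position: [0.6429, -0.0321, 0.1026]
tool_rot: [2.139, 2.301, 0.0]
ft_force: [-2.8, -0.5, -0.2]
grip_width: 0.999
grip_force: 1.3
```

```bash
python3 go.py -69.7 -17.2 102 15; python3 - <<'E'
from h import *
b,e=get_image("side")
cv2.imwrite("pics/v5.png",cv2.resize(b[170:300,200:340][:,:,::-1],None,fx=4.5,fy=4.5,interpolation=cv2.INTER_CUBIC))
E
```

```text
t 5.05 box [24.8 -6.9] z 102.6 alpha 15.13 F [-2.8 -0.5 -0.2]
shift [ 14.7 -93.9   0.6] spin 0.13
```

View pics/v5.png

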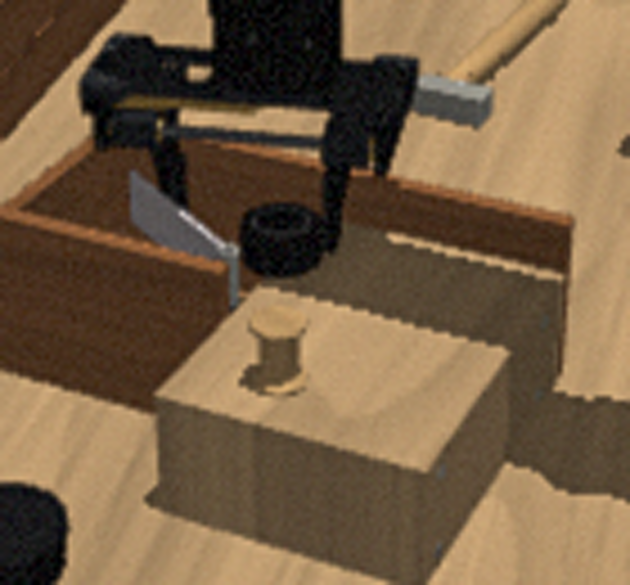

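The flap is wide open, held by the front finger at (172,190). The plug at (283,240) is right at the deck edge, so a little more push should drop it.

Request:
{"name": "arm_command", "arguments": {
  "motion": [
    [87, -1, 4, 0, 0],
    [87, -1, 8, 0, 0],
    [87, -2, 12, 0, 0],
    [87, -2, 15, 0, 0],
    [87, -2, 15, 0, 0]
  ]
}}

```text
time: 5.52
position: [0.6586, -0.0331, 0.1027]
tool_rot: [2.138, 2.3, 0.001]
ft_force: [-0.7, -1.4, 0.1]
grip_width: 0.993
grip_force: 0.9
```

```bash
python3 go.py -69.7 -17.2 102 15; python3 - <<'E'
from h import *
b,e=get_image("side")
cv2.imwrite("pics/v6.png",cv2.resize(b[170:300,200:340][:,:,::-1],None,fx=4.5,fy=4.5,interpolation=cv2.INTER_CUBIC))
E
```

```text
t 5.52 box [40.3 -4.9] z 102.7 alpha 15.13 F [-0.7 -1.4  0.1]
shift [  16.9 -109.4    0.5] spin 0.13
```

View pics/v6.png

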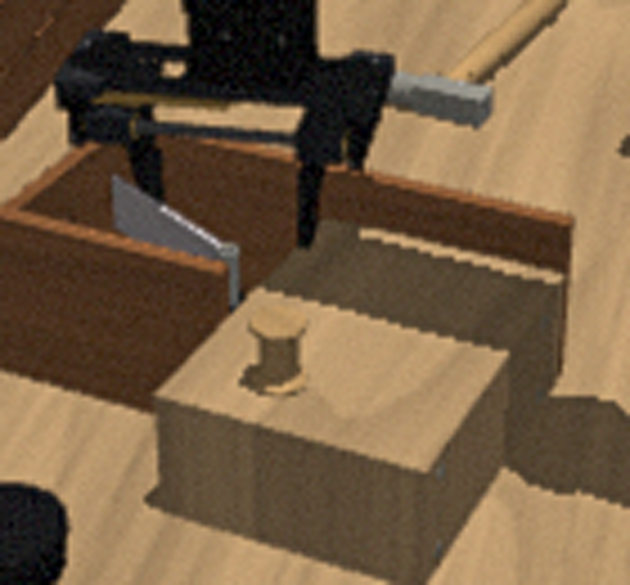

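The plug has dropped off the deck, and the flap is still held open. I'll retreat along the same path so the flap follows the finger shut.

Request:
{"name": "arm_command", "arguments": {
  "motion": [
    [87, 2, -10, 0, 0],
    [87, 3, -20, 0, 0],
    [87, 5, -30, 0, 0],
    [87, 6, -40, 0, 0],
    [87, 8, -50, 0, 0]
  ]
}}

```text
time: 5.98
position: [0.6072, -0.0297, 0.103]
tool_rot: [2.139, 2.298, 0.001]
ft_force: [-0.4, -1.5, 0.0]
grip_width: 1.0
grip_force: 0.9
```

Request:
{"name": "arm_command", "arguments": {
  "motion": [
    [87, 2, -12, 0, 0],
    [87, 4, -24, 0, 0],
    [87, 6, -36, 0, 0],
    [87, 8, -48, 0, 0],
    [87, 9, -60, 0, 0]
  ]
}}

```text
time: 6.4
position: [0.547, -0.0232, 0.103]
tool_rot: [2.138, 2.301, 0.004]
ft_force: [-0.5, -0.2, 0.3]
grip_width: 1.0
grip_force: 0.0
```

Request:
{"name": "arm_command", "arguments": {
  "motion": [
    [87, 0, -4, 0, 0],
    [87, 0, -4, -20, 0],
    [87, 0, -4, -50, 0],
    [87, 0, -4, -90, 0],
    [87, 0, -4, -130, 0]
  ]
}}

```text
time: 6.82
position: [0.5427, -0.0241, 0.234]
tool_rot: [2.139, 2.301, 0.001]
ft_force: [0.4, 0.2, -0.0]
grip_width: 1.001
grip_force: 0.0
```

Request:
{"name": "arm_command", "arguments": {
  "motion": [
    [87, 35, 0, 0, 0],
    [87, 70, 0, 0, 0],
    [87, 105, 0, 0, 0],
    [87, 140, 0, 0, 0],
    [87, 175, 0, 0, 0]
  ]
}}

```text
time: 7.23
position: [0.5304, 0.1525, 0.2334]
tool_rot: [2.139, 2.301, 0.005]
ft_force: [0.1, -0.4, 0.2]
grip_width: 0.999
grip_force: 0.0
```

Request:
{"name": "arm_command", "arguments": {
  "motion": [
    [87, 25, 0, 0, 0],
    [87, 40, 0, 0, 0],
    [87, 40, 0, 0, 0],
    [87, 40, 0, 0, 0],
    [87, 40, 0, 0, 0]
  ]
}}

```text
time: 7.65
position: [0.5278, 0.1879, 0.2327]
tool_rot: [2.141, 2.297, -0.0]
ft_force: [0.4, 0.5, -0.1]
grip_width: 1.001
grip_force: 0.0
```

```bash
python3 go.py; python3 - <<'E'
from h import *
a,d=get_image("top");b,e=get_image("side")
z=lambda p,r:cv2.resize(p[r][:,:,::-1],(390,390),interpolation=cv2.INTER_CUBIC)
cv2.imwrite("pics/v7.png",np.hstack([z(a,np.s_[140:260,220:340]),z(b,np.s_[170:310,190:330])]))
E
```

```text
t 7.65 box [-130.1  187.2] z 232.7 alpha 14.98 F [ 0.4  0.5 -0.1]
```

View pics/v7.png

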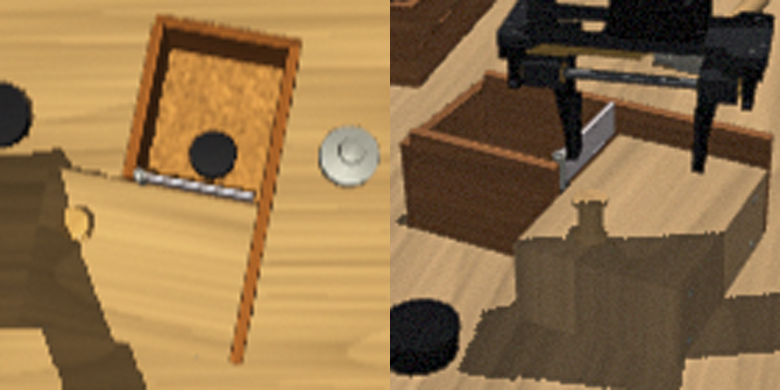

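The plug lies in the bin at crop (213,155). The flap is shut, and the spool and steel weight are still in place.

```bash
python3 -c "from bench import *;print(close_job())"
```

```text
the job is handed in; nothing more can be done
None
```

The plug is in the bin, the flap is shut, the hand is clear and the job is handed in; the rear finger slid the plug about 10 mm before the front finger reached the flap, because the open gripper can't span both.

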